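# Stand the marker in the counter mug, clear of the handle

### The job

Take the thick marker out of the wooden pen block and lower it, foot first, into the mug, so that it is left leaning on the rim on the side opposite the handle and the mug can still be taken up by its handle. Do not drop it in from above the mug, leave the two slim pens in the block, and leave the mug standing where it is.

Things in the scene. Friction and masses are not known exactly. Their poses are not given: they have to be found in the camera images.
- marker: thick round felt marker, 135 mm long, 17 mm across, about 20 g, white barrel with a black cap at its upper end, the only thick one of the three upright pens. Origin at the centre of its lower end (its foot), z along it to its upper end. At the start it stands in a hole of the pen block, within a few degrees of upright: foot 10 mm above the counter, upper 80 mm free above the block.
- marker_top (a point): centre of the marker's upper end, 135 mm from its foot.
- mug: plain off-white loose mug, 88 mm high, 84 mm across outside at the rim, walls 4 mm, floor 5 mm thick, so 83 mm deep and 75 mm wide inside, straight-sided; its one handle stands 36 mm out from the wall and points along its own +y, so the side opposite the handle is its -y. Origin at the centre of its underside, z up. It stands on the counter, about 0.4 kg.
- slim_pen_a: one of two identical slim green ball pens, 145 mm long, 12 mm across, standing in the other two holes of the pen block; origin at the centre of its lower end, z along it. The block is brown wood, fixed to the counter, 50 x 155 x 65 mm, with three round holes 20 mm wide and 55 mm deep in a row, 50 mm apart; which pen stands in which hole changes.
- slim_pen_b: the other slim pen, same measures and origin; the line through the two slim pens and the marker is the row of holes.
There are look-alikes about, which are no part of the job. Leave any pink look-alike of the marker alone.

How it is judged:
By the outcome, as a careful person would: the job done as asked, in the order asked, and still so for the second after the job is handed in, with the robot touching nothing.
It also fails if it takes over 38 s, if anything falls off the work surface, if the arm or the gripper's body presses on something with over 40 N, if the wrist force passes 120 N, or if a joint passes its speed limit or range.

### The arm

A 6-joint arm with a two-finger parallel gripper is mounted at the origin on a cart in front of the work surface, level with it; the furniture and walls round the work are solid. World frame = base frame: x ahead of the robot, y to its left, z up, the work surface at z = 0. Lengths are in m, angles in degrees, forces in N, time in s.
With the tool pointing down it reaches from about 0.275 to 0.875 m from the base axis. Payload 12.5 kg.
Tool frame: the origin (TCP) lies on the centre line of the jaws, within the pads' length; the fingertips stand 14 mm ahead of it and the grasp point (between the pads) lies 5 mm behind it; z points along the fingers, y is the direction in which the jaws open and shut (so a half turn about z gives the same grasp; the last joint's range is limited). The gripper opens to 85 mm and grips with 20 to 120 N. Pads are 22 mm wide; open, the fingers measure 114 mm over their backs; the gripper's body (76 mm by 85 mm) begins 54 mm behind the grasp point. The pads swing forward as they close: fully open they stand 13 mm farther back than shut.
Start: joints at [-75.722, 20.094, 94.641, -0, 65.266, -4.847], TCP at [0.18, -0.52, 0.245] pointing down, gripper open.
Joint ranges: [-157.81, 157.81], [-45, 120.19], [0.68, 151.7], [-89.99, 269.99], [4.06, 180], [-164.3, 164.3]. Speed limits (degrees/s): [127.2, 127.2, 159.86, 180, 180, 180].

### API

Orientations are given as a 3x3 rotation matrix whose columns are the frame's x, y, z axes.
In Python, from plant import arm, optics, order, spotter gives the robot as it stands. The module is installed in compiled form; this text tells all that it offers.
- The arm moves only by the tool send_rows, never from a script. Its argument "plan" is a list of rows, each a list of 5 numbers: the shift along the tool's x, y, z in mm, then the turn about the tool's z in rad, then the closure, from 0 (fully open) to 1 (shut). In form: [[x, y, z, roll, fingers], ...]. A call has 1 to 5 rows; each row shifts and turns the commanded pose from where the row before left it, along the tool's axes as they then stand; what a row does not reach is not made up. A row lasts 1/10 s, in which the tool goes at most 50 mm and 8.59 degrees, less where a joint would pass 70% of its speed; a pose out of reach is approached as far as the arm can. A call is refused whole if a number of a shift passes 50 or a number of a turn 0.15, either way. A call with a gripper value outside its range is refused whole. The fingers move at their own pace and stop on an object; "squeeze" is the grip in N (left out, the last holds). Time passes only in rows, so rows that do not move let the fingers close. It gives the time, the measured TCP pose, the force and the opening at its end, in the units of the state.
- arm.sense(): the state, without advancing time (a new reading comes with each control period).
- optics.capture(name): name is "scene" or "top" or "wrist"; returns a dict with "img" (480x640x3 uint8, red, green, blue), "vertical_fov" (degrees; the focal length in pixels is half the picture's height over the tangent of half this angle, whatever the lens; pixels are square), "cx", "cy" (the principal point, pixels), "R" (3x3) and "t" (3): a world point X has camera coordinates R X + t. Camera axes: x right, y down, z forward; pixel columns grow to the right and rows downward; lengths in m; the calibration is good to about 2 mm. A picture is of the moment at which its call begins. There is no depth.
- order.job_done(): hands the job in, once; it reports no verdict.
Trained networks look in the newest picture that a camera, given by its name, has taken for a name from the list of things; names that differ only in an ending like _2 or _b are one class to them, and where a whole thing is asked for, a point or a joint stands for the part that bears it (a point fixed in the world has none). Each returns a list of dicts, best first, with "score" (0 to 1); they miss things now and then, are a little off and sometimes report something else, mostly with a low value. They report only what shows in the picture. A call takes as long as a camera call. They do not tell look-alikes from the thing itself.
- spotter.trace(camera, label): "mask" (480x640 bool, what is visible of it) and "extent" ([centre column, centre row, width, height] in pixels, round what is visible of it).
- spotter.tip_of(camera, label): "position" ([row, column] in pixels: a listed point, or the origin of a listed thing).
The state is a dict: "time": time; "qpos": joint angles; "qvel": joint speeds; "tau": joint torques, N m; "position": TCP position; "tool_rot": TCP orientation; "contact_force": force on the tool from outside, world axes, zero at the start; "moment": the same for the moment, N m; "grip_width": finger opening in m.
Only numpy, scipy, OpenCV 4.12 (cv2) and the standard library are available. Lean on these libraries where they do the work, as an engineer would, in place of code of your own. Each camera call takes 0.05 s, during which the arm holds its last target.

## Working session

There is one attempt and no reset: what is moved stays moved. The work goes in short steps, Python scripts to look and compute and a tool call to move; the robot and the scene stay as the last step left them, time stands still between calls to the robot, and variables do not carry over. Pictures are saved under pics/ and viewed, and the job is handed in when it is done.

Besides the shell and the picture viewer there is one more tool, called as name([rows], argument=value, ...), one row to a line, values as JSON. send_rows: Moves the arm, as the interface text tells. Its arguments: {"type":"object","properties":{"plan":{"type":"array","items":{"type":"array","items":{"type":"number"}}},"squeeze":{"type":"number"}},"required":["plan"]}

```bash
mkdir -p pics; ls
cat > h.py <<'E'
import numpy as np,cv2
from plant import arm,optics,order,spotter
def save(n,f,c=None):
    c=c or optics.capture(n); cv2.imwrite('pics/'+f,c['img'][:,:,::-1]); return c
def foc(c): return 240/np.tan(np.radians(c['vertical_fov'])/2)
def proj(c,X):
    p=np.array(c['R'])@np.array(X)+np.array(c['t']); f=foc(c); return np.array([c['cx']+f*p[0]/p[2],c['cy']+f*p[1]/p[2]])
def ray(c,u,v):
    R=np.array(c['R']);o=-R.T@np.array(c['t']);d=R.T@np.array([(u-c['cx'])/foc(c),(v-c['cy'])/foc(c),1]);return o,d/np.linalg.norm(d)
def atz(c,u,v,z):
    o,d=ray(c,u,v);return o+d*(z-o[2])/d[2]
def tri(L):
    A=np.zeros((3,3));b=np.zeros(3)
    for o,d in L:
        M=np.eye(3)-np.outer(d,d);A+=M;b+=M@o
    return np.linalg.solve(A,b)
E
python3 - <<'E'
from h import *
for n in ['scene','top']:
    c=save(n,n+'0.png')
    print(n,foc(c),c['cx'],c['cy'],-np.array(c['R']).T@c['t'],np.round(c['R'],3).tolist())
    for l in ['marker','mug','slim_pen_a']:
        for r in spotter.trace(n,l): print(l,round(r['score'],2),np.round(r['extent'],1))
        for r in spotter.tip_of(n,l): print(' tip',l,round(r['score'],2),np.round(r['position'],1))
    for r in spotter.tip_of(n,'marker_top'): print(' tip top',round(r['score'],2),np.round(r['position'],1))
print(arm.sense())
E
```

```text
pics
scene 622.3076447295831 308.66205370070753 236.93006198304673 [-0.22029123  0.68593452  0.72798761] [[-0.674, -0.739, 0.022], [-0.41, 0.348, -0.843], [0.615, -0.577, -0.537]]
marker 0.65 [305.2 306.1   8.1  62.3]
marker 0.64 [179.8 325.2  19.1  71.8]
marker 0.61 [258.6 282.1   6.9  47.1]
 tip marker 0.77 [338.6 302. ]
 tip marker 0.6 [358.6 183.9]
mug 0.59 [372.8 216.6  40.2  52.4]
 tip mug 0.77 [234.  371.7]
slim_pen_a 0.78 [232.9 291.9   8.2  43.4]
slim_pen_a 0.63 [280.1 271.4   6.8  46.8]
 tip top 0.89 [262.6 256. ]
 tip top 0.89 [275.5 300.4]
 tip top 0.63 [294.5 175.6]
top 595.9095511994142 317.51628861954526 239.90218697994766 [0.24887292 0.04663744 1.17194296] [[0.019, -1.0, -0.01], [-0.982, -0.016, -0.188], [0.187, 0.014, -0.982]]
marker 0.68 [184.9 230.6  21.3  19.2]
marker 0.43 [254.4 239.5   9.7  18.6]
 tip marker 0.77 [239.8 189.5]
 tip marker 0.47 [286.  281.1]
 tip marker 0.44 [250.2 258. ]
mug 0.6 [452.7 207.2  58.4  50.8]
 tip mug 0.98 [212.6 450.2]
slim_pen_a 0.58 [283.5 241.7   6.6  21.5]
slim_pen_a 0.58 [232.3 240.   13.   20.6]
 tip slim_pen_a 0.42 [255.2 284
[... 200 characters left out ...]
, -1.77713136e-03,
        6.52672751e+01, -4.84638614e+00]), 'qvel': array([ 0.08261083,  0.0466702 , -0.12608107, -0.11413775, -0.05132737,
        0.03157807]), 'tau': array([-5.86441820e-05, -5.06001055e+01, -2.91641432e+01, -2.95262669e-05,
        6.19436560e-04,  4.55988595e-05]), 'position': array([ 0.18021398, -0.51960432,  0.24525027]), 'tool_rot': array([[ 9.44801765e-01,  3.27642520e-01, -5.52766623e-05],
       [ 3.27642524e-01, -9.44801760e-01,  1.02974832e-04],
       [-1.84865543e-05, -1.15401789e-04, -9.99999993e-01]]), 'contact_force': array([ 0.14760803, -0.6454367 ,  0.43779826]), 'moment': array([ 0.05554859,  0.06680034, -0.02621772]), 'grip_width': 0.08548261680290958}
```

View pics/scene0.png

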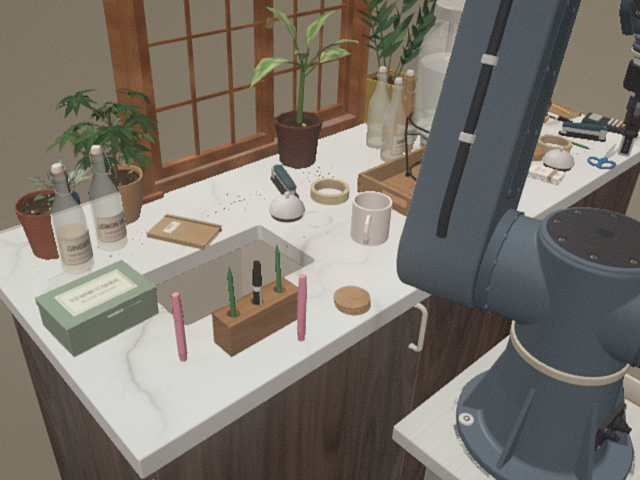

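View pics/top0.png

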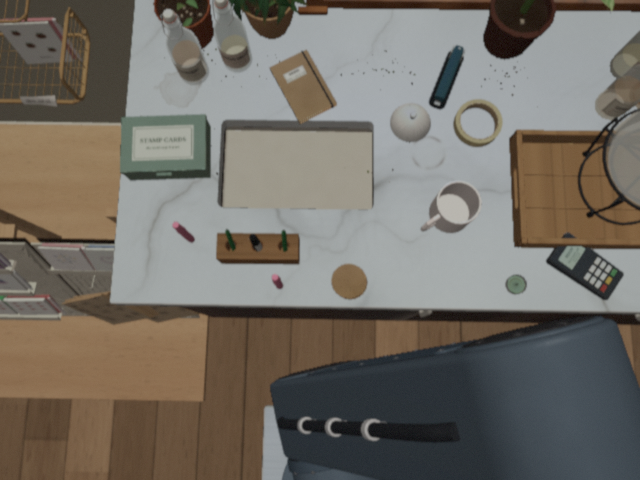

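Run:
```python
import cv2
a=cv2.imread('pics/scene0.png')
cv2.imwrite('pics/s1.png',cv2.resize(a[180:360,200:400],None,fx=4,fy=3.3333*1.0,interpolation=cv2.INTER_CUBIC) if 0 else cv2.resize(a[180:330,200:400],None,fx=4,fy=4,interpolation=cv2.INTER_CUBIC))
b=cv2.imread('pics/top0.png')
cv2.imwrite('pics/t1.png',cv2.resize(b[170:270,210:310],None,fx=6,fy=6,interpolation=cv2.INTER_CUBIC))
cv2.imwrite('pics/t2.png',cv2.resize(b[160:260,400:500],None,fx=6,fy=6,interpolation=cv2.INTER_CUBIC))
```

```text
(no output)
```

View pics/s1.png

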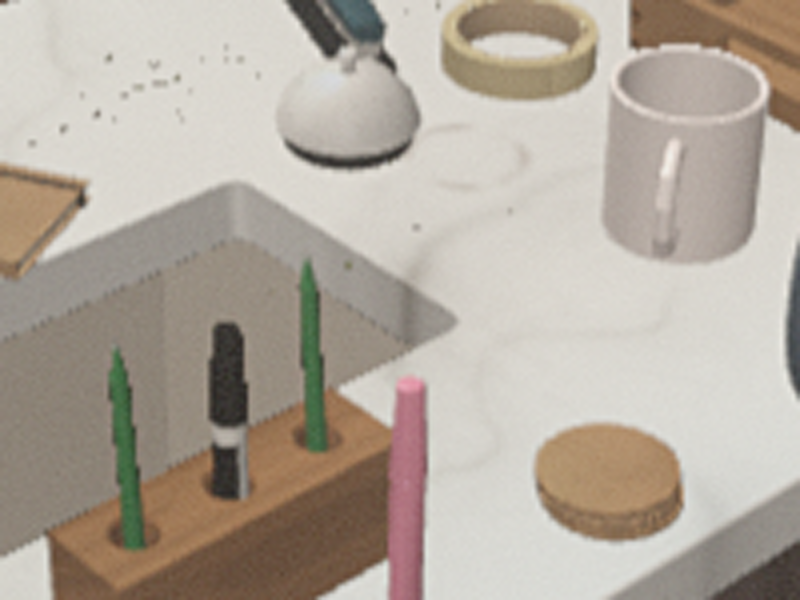

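View pics/t1.png

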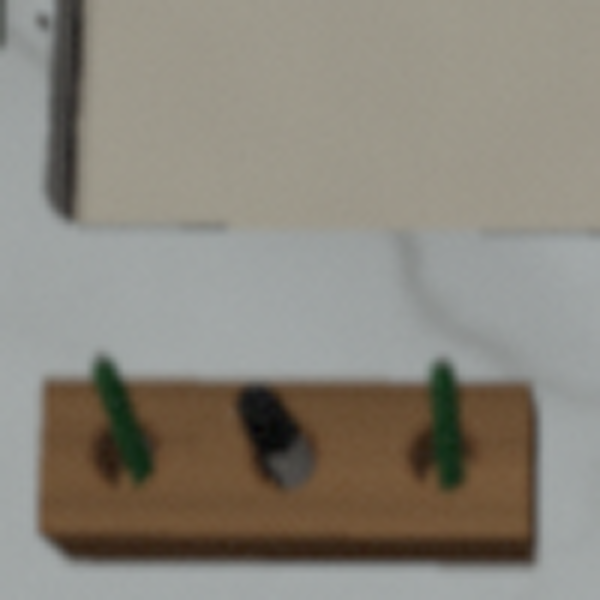

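View pics/t2.png

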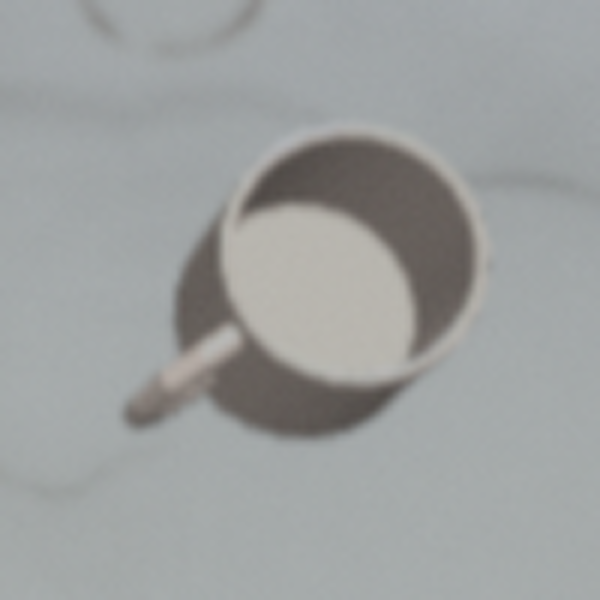

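Run:
```python
from h import *
s=optics.capture('scene');t=optics.capture('top')
mt=tri([ray(s,257,261.5),ray(t,253,236.3)]);mb=tri([ray(s,257.3,303),ray(t,258.8,248.5)])
print('marker top',mt,'block lvl',mb, (mt-mb)/np.linalg.norm(mt-mb))
for n,p,q in [('left pen',((200+130/4),180+545/4),(210+138/6,170+475/6)),('right',(200+317/4,180+448/4),(210+450/6,170+485/6))]:
    print(n,tri([ray(s,*p),ray(t,*q)]))
for n,p,q in [('left tip',((200+117/4),180+350/4),(210+102/6,170+355/6)),('right',(200+307/4,180+262/4),(210+441/6,170+363/6))]:
    print(n,tri([ray(s,*p),ray(t,*q)]))
c=atz(t,400+357/6,160+255/6,.088);print('mug c',c)
c2=atz(s,200+690/4,180+88/4,.088);print('mug c scene',c2)
for z in(.02,.045,.07):
  for r in (60,78):
    pass
for ang in range(90,180,10):
    a=np.radians(ang);u=np.array([np.cos(a),np.sin(a),0])
    print(ang,[((proj(t,[c[0]+r*u[0],c[1]+r*u[1],z])-[400,160])*6).round().tolist() for r,z in((.078,.07),(.078,.02),(.042,.07))],
     [((proj(s,[c[0]+r*u[0],c[1]+r*u[1],z])-[200,180])*4).round().tolist() for r,z in((.078,.07),(.078,.02))])
# block corners
for q in [(45,385),(530,385),(530,540),(42,533)]: print(atz(t,210+q[0]/6,170+q[1]/6,.065))
```

```text
marker top [0.44898348 0.17398229 0.14355537] block lvl [0.44463655 0.1749317  0.05905658] [ 0.05137247 -0.01122028  0.99861653]
left pen [0.44413893 0.22556857 0.05717016]
right [0.44216262 0.12604879 0.05922346]
left tip [0.46093803 0.22039523 0.14629361]
right [0.46043544 0.12100819 0.14638184]
mug c [ 0.53129764 -0.20249944  0.088     ]
mug c scene [ 0.52622899 -0.19617308  0.088     ]
90 [[97.0, 265.0], [74.0, 303.0], [211.0, 267.0]] [[586.0, 159.0], [580.0, 240.0]]
100 [[102.0, 307.0], [78.0, 343.0], [214.0, 290.0]] [[606.0, 168.0], [600.0, 250.0]]
110 [[113.0, 348.0], [90.0, 382.0], [220.0, 311.0]] [[629.0, 176.0], [623.0, 258.0]]
120 [[132.0, 386.0], [108.0, 419.0], [230.0, 332.0]] [[655.0, 182.0], [648.0, 264.0]]
130 [[158.0, 421.0], [132.0, 452.0], [244.0, 351.0]] [[681.0, 186.0], [674.0, 268.0]]
140 [[189.0, 452.0], [162.0, 481.0], [261.0, 367.0]] [[708.0, 187.0], [700.0, 269.0]]
150 [[225.0, 477.0], [196.0, 505.0], [280.0, 380.0]] [[734.0, 185.0], [726.0, 268.0]]
160 [[265.0, 495.0], [234.0, 523.0], [302.0, 390.0]] [[759.0, 182.0], [750.0, 264.0]]
170 [[307.0, 507.0], [275.0, 535.0], [324.0, 397.0]] [[781.0, 176.0], [772.0, 258.0]]
[0.46795436 0.25196028 0.065     ]
[0.47051039 0.09849526 0.065     ]
[0.42099454 0.09726928 0.065     ]
[0.42059451 0.25052265 0.065     ]
```

send_rows([
  [30,-35.5,0,0,0],
  [30,-35.5,0,0,0],
  [30,-35.5,0,0,0],
  [30,-35.5,0,0,0],
  [30,-35.5,0,0,0],
], squeeze=20)

```text
time: 1.4
position: [0.264, -0.3011, 0.2454]
tool_rot: [[0.945, 0.327, 0.0], [0.327, -0.945, -0.0], [0.0, 0.0, -1.0]]
contact_force: [1.9, 0.2, 0.2]
grip_width: 0.0855
```

send_rows([
  [30,-35.5,0,0,0],
  [30,-35.5,0,0,0],
  [30,-35.5,0,0,0],
  [30,-35.5,0,0,0],
  [30,-35.5,0,0,0],
])

```text
time: 1.9
position: [0.3477, -0.0841, 0.2457]
tool_rot: [[0.945, 0.327, 0.001], [0.327, -0.945, -0.0], [0.001, 0.001, -1.0]]
contact_force: [0.8, -0.7, 0.2]
grip_width: 0.0854
```

send_rows([
  [30,-35.5,0,0,0],
  [30,-35.5,0,0,0],
  [30,-35.5,0,-0.15,0],
  [0,0,0,-0.15,0],
  [0,0,0,-0.15,0],
])

```text
time: 2.4
position: [0.3976, 0.0456, 0.2452]
tool_rot: [[0.702, 0.713, -0.0], [0.713, -0.702, 0.0], [-0.0, -0.0, -1.0]]
contact_force: [0.4, -0.4, 0.2]
grip_width: 0.0852
```

Run:
```python
from h import *
c=save('wrist','w1.png'); print(foc(c),-np.array(c['R']).T@c['t'])
for z,p in [(.145,(.449,.174)),(.065,(.4448,.175))]: print(proj(c,[*p,z]))
s=arm.sense();print(s['position'],s['tool_rot'],s['qpos'])
R=s['tool_rot'];print(R.T@(np.array([.4475,.1745,.117])-s['position'])*1000)
```

```text
419.356469448737 [0.45741262 0.10485557 0.37366767]
[208.40141272  -0.36231885]
[233.87014682  29.34999035]
[0.39755035 0.04499065 0.24528606] [[ 6.95699895e-01  7.18332553e-01  2.81035286e-06]
 [ 7.18332551e-01 -6.95699894e-01 -5.92887202e-05]
 [-4.06338555e-05  4.32659243e-05 -9.99999998e-01]] [-2.15433968e-01  4.08344396e+00  1.15031835e+02 -3.88759670e-03
  6.08845476e+01  4.38694737e+01]
[127.78596481 -54.22473247 128.27852239]
```

View pics/w1.png

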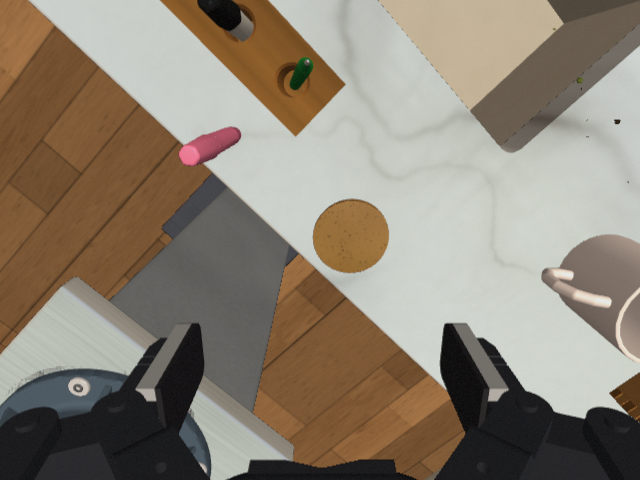

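send_rows([
  [42,-18,0,0,0],
  [42,-18,0,0,0],
  [0,0,0,0,0],
])

```text
time: 2.75
position: [0.4328, 0.1321, 0.2454]
tool_rot: [[0.709, 0.705, 0.001], [0.705, -0.709, 0.001], [0.002, 0.0, -1.0]]
contact_force: [-0.3, -0.9, -0.4]
grip_width: 0.0857
```

Run:
```python
from h import *
c=save('wrist','w2.png'); print(foc(c),-np.array(c['R']).T@c['t'])
for z,p in [(.145,(.449,.174)),(.065,(.4448,.175))]: print(proj(c,[*p,z]))
print([(l,np.round(r['position'],1),r['score']) for l in('marker','marker_top') for r in spotter.tip_of('wrist',l)])
s=arm.sense();print(s['position'],s['tool_rot'],s['qpos'])
R=s['tool_rot'];print(R.T@(np.array([.4475,.1745,.117])-s['position'])*1000)
```

```text
419.356469448737 [0.49307097 0.19060319 0.37396878]
[286.27926086 178.32867005]
[290.01752156 161.04301977]
[('marker', array([146.7, 297.4]), 0.71), ('marker', array([229.4, 274.9]), 0.56), ('marker_top', array([176.1, 287.4]), 0.82), ('marker_top', array([297.2, 260.1]), 0.64)]
[0.43127478 0.12860959 0.24513267] [[ 7.09291619e-01  7.04914984e-01 -5.14590867e-04]
 [ 7.04914955e-01 -7.09291784e-01 -2.67640763e-04]
 [-5.53659058e-04 -1.72907448e-04 -9.99999832e-01]] [ 1.06797981e+01  9.61810276e+00  1.08639082e+02 -1.09013369e-02
  6.17746311e+01  5.58622767e+01]
[ 43.92819207 -21.0901301  128.11201478]
```

View pics/w2.png

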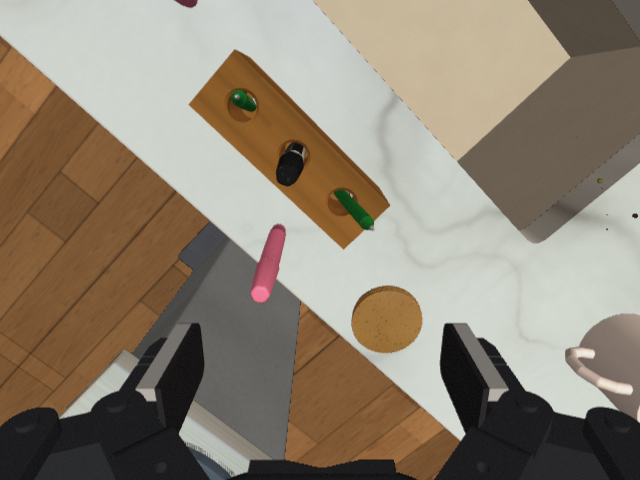

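send_rows([
  [22,-10.5,10,0,0],
  [22,-10.5,20,0,0],
  [0,0,34,0,0],
  [0,0,34,0,0],
  [0,0,30,0,0],
])

```text
time: 3.4
position: [0.4475, 0.1737, 0.1161]
tool_rot: [[0.71, 0.704, -0.0], [0.704, -0.71, -0.0], [-0.0, -0.0, -1.0]]
contact_force: [0.6, 0.1, -0.8]
grip_width: 0.0855
```

send_rows([
  [0,0,0,0,0.5],
  [0,0,0,0,1],
  [0,0,0,0,1],
  [0,0,0,0,1],
  [0,0,0,0,1],
], squeeze=25)

```text
time: 3.9
position: [0.4484, 0.175, 0.1184]
tool_rot: [[0.708, 0.706, 0.002], [0.706, -0.708, 0.001], [0.002, 0.001, -1.0]]
contact_force: [-1.6, 1.8, 7.8]
grip_width: 0.0144
```

Run:
```python
from h import *
c=save('wrist','w3.png');c=save('scene','s3.png')
s=arm.sense();print(s['position'],s['contact_force'],s['grip_width'])
a=cv2.imread('pics/w3.png');b=cv2.imread('pics/s3.png')[170:370,160:420]
cv2.imwrite('pics/ws3.png',np.hstack([cv2.resize(a,(400,300)),cv2.resize(b,(390,300))]))
```

```text
[0.44842603 0.17517462 0.11836084] [-0.62917868  0.2110903   8.10221872] 0.014213089730970897
```

View pics/ws3.png

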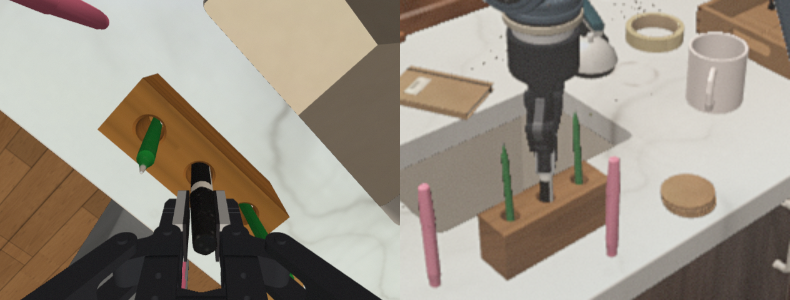

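send_rows([
  [0,0,-10,0,1],
  [0,0,-12,0,1],
  [0,0,-12,0,1],
  [0,0,-10,0,1],
  [0,0,0,0,1],
])

```text
time: 4.5
position: [0.4486, 0.1752, 0.163]
tool_rot: [[0.708, 0.706, 0.003], [0.706, -0.708, 0.001], [0.003, 0.001, -1.0]]
contact_force: [-0.3, -0.8, -0.7]
grip_width: 0.0146
```

send_rows([
  [0,0,0,0.15,1],
  [0,0,0,0.15,1],
  [0,0,0,0.15,1],
  [0,0,0,0.15,1],
  [0,0,0,0.15,1],
])

```text
time: 5.0
position: [0.4477, 0.1749, 0.1611]
tool_rot: [[1.0, 0.028, -0.0], [0.028, -1.0, -0.0], [-0.0, 0.0, -1.0]]
contact_force: [0.5, 0.5, -0.2]
grip_width: 0.0145
```

Run:
```python
from h import *
c=save('wrist','w4.png');c=save('scene','s4.png')
s=arm.sense();print(s['position'],s['contact_force'],s['grip_width'],s['tool_rot'],s['qpos'])
a=cv2.imread('pics/w4.png');b=cv2.imread('pics/s4.png')[170:370,160:420]
cv2.imwrite('pics/ws4.png',np.hstack([cv2.resize(a,(400,300)),cv2.resize(b,(390,300))]))
```

```text
[0.44773656 0.17485825 0.16106171] [0.22137527 0.00533461 0.31689268] 0.014371313589470773 [[ 9.99505525e-01  3.14399342e-02 -4.85510838e-04]
 [ 3.14398806e-02 -9.99505638e-01 -1.17535815e-04]
 [-4.88966138e-04  1.02213294e-04 -9.99999875e-01]] [1.57805017e+01 1.95208581e+01 1.09275887e+02 1.39108860e-03
 5.12318552e+01 1.03977959e+02]
```

View pics/ws4.png

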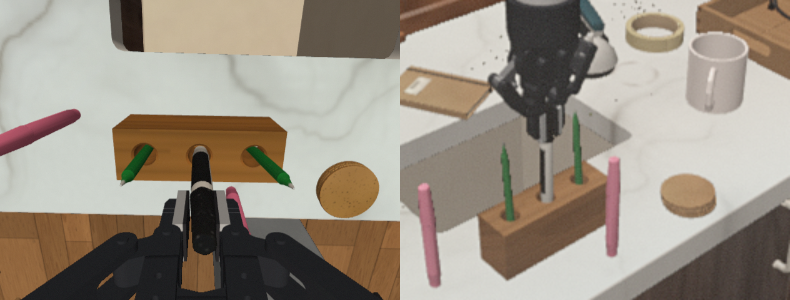

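send_rows([
  [7,0,0,0,1],
  [7,0,0,0,1],
  [7,0,0,0,1],
  [7,0,0,0,1],
  [6,0,0,0,1],
])

```text
time: 5.6
position: [0.4823, 0.176, 0.161]
tool_rot: [[0.999, 0.034, -0.001], [0.034, -0.999, -0.0], [-0.001, 0.0, -1.0]]
contact_force: [-2.4, -0.1, -1.3]
grip_width: 0.014
```

Run:
```python
from h import *
c=save('wrist','w5.png');c=save('scene','s5.png')
s=arm.sense();print(s['position'],s['contact_force'],s['grip_width'])
a=cv2.imread('pics/w5.png');b=cv2.imread('pics/s5.png')[170:370,160:420]
cv2.imwrite('pics/ws5.png',np.hstack([cv2.resize(a,(400,300)),cv2.resize(b,(390,300))]))
```

```text
[0.48269735 0.17604655 0.16124082] [-1.7799528  -0.2840244   0.44679855] 0.014424385582673354
```

View pics/ws5.png

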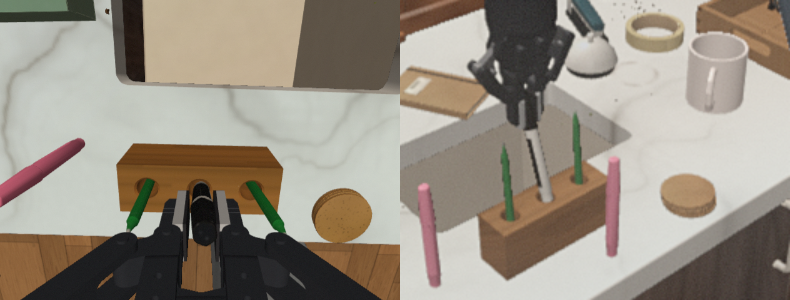

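send_rows([
  [0,0,-15,0,1],
  [0,0,-25,0,1],
  [0,0,-30,0,1],
  [0,0,-25,0,1],
  [0,0,-15,0,1],
])

```text
time: 6.2
position: [0.4829, 0.1762, 0.2738]
tool_rot: [[0.999, 0.034, 0.005], [0.034, -0.999, 0.001], [0.005, -0.001, -1.0]]
contact_force: [-0.3, 0.2, -0.2]
grip_width: 0.0142
```

send_rows([
  [2,15,0,0,1],
  [3,30,0,0,1],
  [3,35,0,0,1],
  [4,35,0,0,1],
  [4,35,0,0,1],
])

```text
time: 6.7
position: [0.5029, 0.0244, 0.2705]
tool_rot: [[0.999, 0.034, 0.0], [0.034, -0.999, -0.0], [0.0, 0.0, -1.0]]
contact_force: [0.4, -0.4, -0.4]
grip_width: 0.0142
```

send_rows([
  [4,35,0,0,1],
  [4,35,0,0,1],
  [4,35,0,0,1],
  [4,35,0,0,1],
  [3,30,0,0,1],
])

```text
time: 7.2
position: [0.5274, -0.1453, 0.2704]
tool_rot: [[0.999, 0.033, -0.0], [0.033, -0.999, -0.0], [-0.0, 0.0, -1.0]]
contact_force: [0.7, -1.0, -0.1]
grip_width: 0.0143
```

send_rows([
  [3,25,0,0.15,1],
  [0,0,0,0.15,1],
  [0,0,0,0.15,1],
  [0,0,0,0.15,1],
  [0,0,0,0.15,1],
])

```text
time: 7.7
position: [0.5311, -0.1685, 0.2703]
tool_rot: [[0.75, -0.661, -0.0], [-0.661, -0.75, -0.0], [-0.0, 0.0, -1.0]]
contact_force: [-0.1, -0.1, 1.1]
grip_width: 0.014
```

send_rows([
  [0,0,0,0.15,1],
  [0,0,0,0.14,1],
  [0,0,0,0,1],
])

```text
time: 8.0
position: [0.5312, -0.1683, 0.2704]
tool_rot: [[0.533, -0.846, -0.0], [-0.846, -0.533, -0.0], [-0.0, 0.0, -1.0]]
contact_force: [-0.8, -0.4, -0.5]
grip_width: 0.0144
```

Run:
```python
from h import *
W=save('wrist','w6.png');S=save('scene','s6.png');T=save('top','t6.png')
s=arm.sense();print(s['position'],s['contact_force'],s['grip_width'],s['tool_rot'],s['qpos'],s['time'])
for X in [(.531,-.2025,.088),(.529,-.199,.088),(.531,-.2025,0)]: print(proj(W,X),proj(S,X),proj(T,X))
b=cv2.imread('pics/s6.png')[150:300,300:450]
cv2.imwrite('pics/s6c.png',cv2.resize(b,(600,600),interpolation=cv2.INTER_CUBIC))
```

```text
[ 0.53133752 -0.16789292  0.27087475] [-0.18741493 -0.05329535  0.12698125] 0.014156730521123576 [[ 5.38143634e-01 -8.42853125e-01 -1.95331366e-04]
 [-8.42853146e-01 -5.38143634e-01 -5.94787122e-05]
 [-5.49845127e-05  1.96643747e-04 -9.99999979e-01]] [-2.23190320e+01  1.94171461e+01  9.18184464e+01 -7.94154204e-03
  6.87734668e+01  1.25126486e+02] 8.15
[346.3532496  175.23133902] [372.87033758 200.2116502 ] [459.50443178 202.6544837 ]
[346.01512984 180.5935784 ] [372.44306407 201.08547662] [457.65397054 203.66362493]
[341.09825331 158.39199735] [369.75758725 235.28292471] [449.72962414 213.53009625]
```

View pics/w6.png

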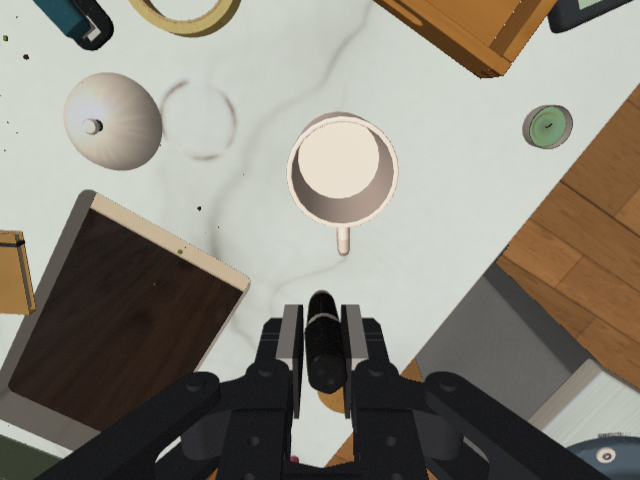

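View pics/s6.png

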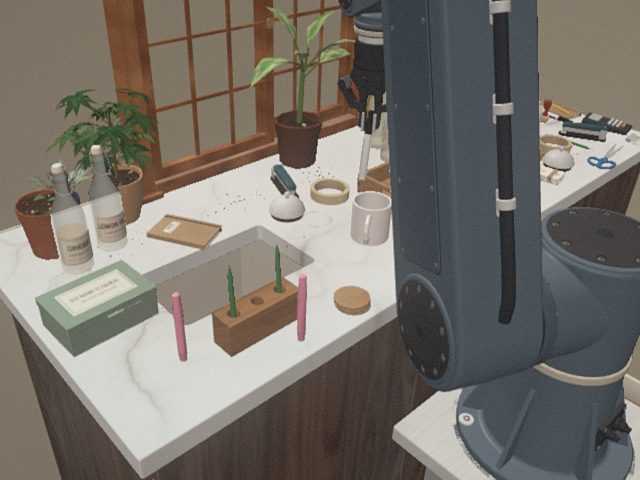

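View pics/t6.png

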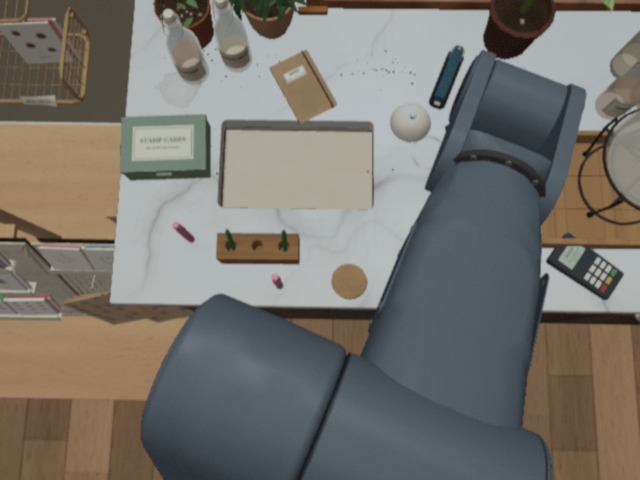

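Run:
```python
from h import *
W=optics.capture('wrist');S=optics.capture('scene')
s=arm.sense();R=s['tool_rot'];p=s['position']
c=atz(W,343.5,171,.088);print('mug',c, R.T@(c-p)*1000)
for z in(.02,.05,.07):
  h=atz(W,344,248,z); d=h-c; print('handle ang',np.degrees(np.arctan2(d[1],d[0])),np.hypot(*d[:2]))
g=p+[0,0,.005]
for ph in (10,14,18,20,22,26):
    a=np.radians(ph);ax=R@[np.sin(a),0,-np.cos(a)]
    f=g-.113*ax;t=g+.022*ax
    print(ph,proj(W,f).round(),proj(W,t).round(),proj(S,f).round(),proj(S,t).round())
a=W['img'][270:410,260:400];b=S['img'][70:210,330:400]
cv2.imwrite('pics/c7.png',np.hstack([cv2.resize(a,(500,500)),cv2.resize(b,(250,500))])[:,:,::-1])
```

```text
mug [ 0.53488643 -0.20352832  0.088     ] [ 32.04545453  16.33568404 183.10724786]
handle ang 126.12585027304544 0.08605273163718762
handle ang 125.33700384940246 0.07496854935245839
handle ang 124.66745069022275 0.0675891466559797
10 [321. 277.] [321. 390.] [362. 177.] [369. 109.]
14 [321. 290.] [321. 385.] [361. 177.] [369. 109.]
18 [321. 302.] [321. 380.] [361. 178.] [369. 109.]
20 [321. 309.] [321. 377.] [360. 178.] [370. 109.]
22 [321. 315.] [321. 375.] [360. 179.] [370. 109.]
26 [321. 328.] [321. 369.] [360. 179.] [370. 109.]
```

View pics/c7.png

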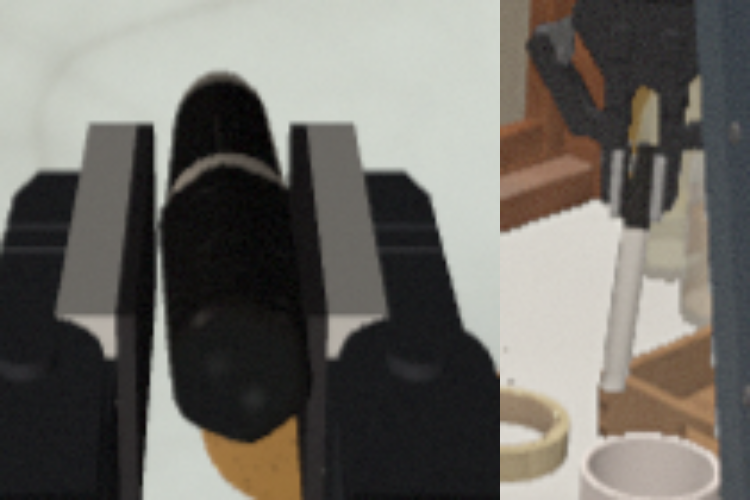

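send_rows([
  [15,6,0,0,1],
  [20,7,0,0,1],
  [10.5,3.8,20,0,1],
  [0,0,30,0,1],
  [0,0,15,0,1],
])

```text
time: 8.75
position: [0.541, -0.2158, 0.2039]
tool_rot: [[0.536, -0.845, -0.002], [-0.845, -0.536, 0.001], [-0.002, 0.001, -1.0]]
contact_force: [0.6, 0.5, -0.1]
grip_width: 0.0146
```

Run:
```python
from h import *
W=save('wrist','w8.png');S=save('scene','s8.png')
s=arm.sense();R=s['tool_rot'];p=s['position'];print(p,s['contact_force'])
a=W['img'];b=S['img'][100:250,330:400]
cv2.imwrite('pics/c8.png',np.hstack([cv2.resize(a,(533,400)),cv2.resize(b,(187,400))])[:,:,::-1])
```

```text
[ 0.54080967 -0.21533315  0.20411698] [-1.13461263 -0.423325    0.15830448]
```

View pics/c8.png

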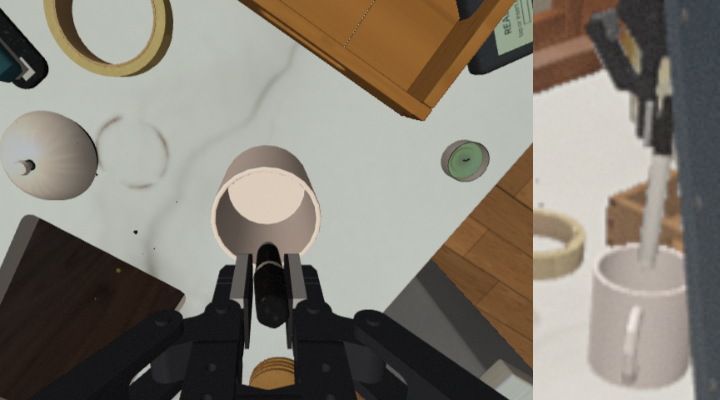

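Run:
```python
from h import *
W=optics.capture('wrist')
s=arm.sense();R=s['tool_rot'];p=s['position']
im=W['img'][:,:,::-1].copy()
c=np.array([.5335,-.2033,0])
for z,rr,col in((.088,.042,(0,0,255)),(.005,.0375,(255,0,0))):
  for a in np.linspace(0,6.28,60):
    q=proj(W,c+[rr*np.cos(a),rr*np.sin(a),z]);cv2.circle(im,(int(q[0]),int(q[1])),1,col,-1)
g=p+[0,0,.005];a=np.radians(18.5);ax=R@[np.sin(a),0,-np.cos(a)]
f=g-.113*ax;print('foot',f,'rel mug',R.T@(f-c)*1000)
for b in np.linspace(0,6.28,40):
    v=R@[np.cos(a)*np.cos(b),np.sin(b),np.sin(a)*np.cos(b)]
    q=proj(W,f+.0085*v);cv2.circle(im,(int(q[0]),int(q[1])),1,(0,255,0),-1)
cv2.imwrite('pics/o8.png',cv2.resize(im[140:420,180:480],(750,600)) if 0 else cv2.resize(im[150:400,200:450],(600,600)))
```

```text
foot [ 0.52216128 -0.18510163  0.10364624] rel mug [-2.15588130e+01 -8.92525793e-02 -1.03621909e+02]
```

View pics/o8.png

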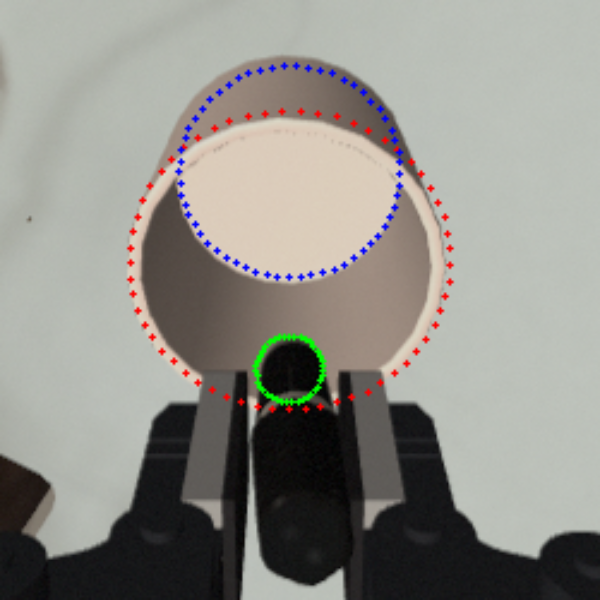

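send_rows([
  [0,0,20,0,1],
  [0,0,25,0,1],
  [0,0,22,0,1],
  [0,0,15,0,1],
  [0,0,6,0,1],
])

```text
time: 9.4
position: [0.5417, -0.2151, 0.1179]
tool_rot: [[0.535, -0.845, -0.0], [-0.845, -0.535, 0.0], [-0.0, 0.0, -1.0]]
contact_force: [-0.2, 0.3, -0.3]
grip_width: 0.0141
```

send_rows([
  [0,0,2,0,1],
  [0,0,2,0,1],
  [0,0,0,0,1],
])

```text
time: 9.7
position: [0.542, -0.2151, 0.115]
tool_rot: [[0.535, -0.845, 0.001], [-0.845, -0.535, -0.001], [0.001, -0.001, -1.0]]
contact_force: [-0.4, -0.1, 0.2]
grip_width: 0.0142
```

Run:
```python
from h import *
W=save('wrist','w9.png');S=save('scene','s9.png')
s=arm.sense();R=s['tool_rot'];p=s['position'];print(p,s['contact_force'],s['time'])
a=W['img'];b=S['img'][120:270,330:400]
cv2.imwrite('pics/c9.png',np.hstack([cv2.resize(a,(533,400)),cv2.resize(b,(187,400))])[:,:,::-1])
```

```text
[ 0.54197862 -0.21500344  0.11493327] [ 0.8259608  -0.44513269  0.04367828] 9.8
```

View pics/c9.png

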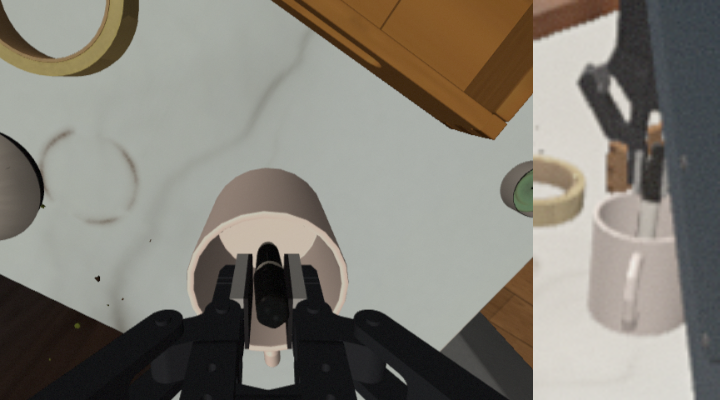

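send_rows([
  [0,0,1.5,0,1],
  [0,0,1.5,0,1],
  [0,0,0,0,1],
])

```text
time: 10.1
position: [0.5416, -0.2148, 0.1111]
tool_rot: [[0.535, -0.845, -0.0], [-0.845, -0.535, 0.0], [-0.0, 0.0, -1.0]]
contact_force: [-0.3, 0.8, 0.6]
grip_width: 0.0144
```

send_rows([
  [0,0,1,0,1],
  [0,0,0.5,0,1],
  [0,0,0,0,1],
])

```text
time: 10.4
position: [0.5419, -0.215, 0.1101]
tool_rot: [[0.535, -0.845, 0.0], [-0.845, -0.535, -0.0], [0.0, -0.0, -1.0]]
contact_force: [-0.5, -0.6, 2.4]
grip_width: 0.0143
```

send_rows([
  [0,0,0.5,0,1],
  [0,0,0,0,1],
])

```text
time: 10.6
position: [0.542, -0.2151, 0.1098]
tool_rot: [[0.535, -0.845, 0.001], [-0.845, -0.535, -0.001], [0.001, -0.0, -1.0]]
contact_force: [-1.0, -1.2, 6.8]
grip_width: 0.0145
```

Run:
```python
from h import *
F=[]
for i in range(6):
    W=optics.capture('wrist');F.append(arm.sense()['contact_force'])
print(np.mean(F,0),np.std(F,0),arm.sense()['position'])
im=W['img'][:,:,::-1].copy();cv2.imwrite('pics/w10.png',cv2.resize(im[150:430,180:480],(640,600)))
```

```text
[-0.29127214 -0.910551    6.11964782] [0.39437026 0.17616135 0.359603  ] [ 0.54198297 -0.21512997  0.10983693]
```

View pics/w10.png

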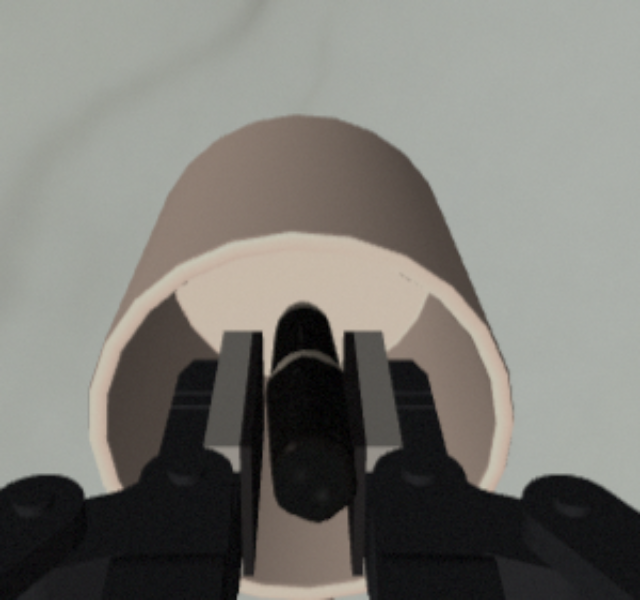

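send_rows([
  [0,0,0,0,0.75],
  [0,0,0,0,0.72],
  [0,0,0,0,0.72],
  [0,0,0,0,0.72],
  [0,0,0,0,0.72],
])

```text
time: 11.4
position: [0.5416, -0.2148, 0.1092]
tool_rot: [[0.535, -0.845, -0.0], [-0.845, -0.535, 0.0], [-0.0, 0.0, -1.0]]
contact_force: [0.8, 0.4, 0.5]
grip_width: 0.0239
```

Run:
```python
from h import *
W=save('wrist','w11.png');s=arm.sense();print(s['position'],s['contact_force'],s['grip_width'])
S=save('scene','s11.png')
a=W['img'];b=S['img'][120:270,330:400]
cv2.imwrite('pics/c11.png',np.hstack([cv2.resize(a,(533,400)),cv2.resize(b,(187,400))])[:,:,::-1])
```

```text
[ 0.54163985 -0.21484516  0.1092233 ] [-0.55186084 -0.46865893  0.39160841] 0.02389570039930624
```

View pics/c11.png

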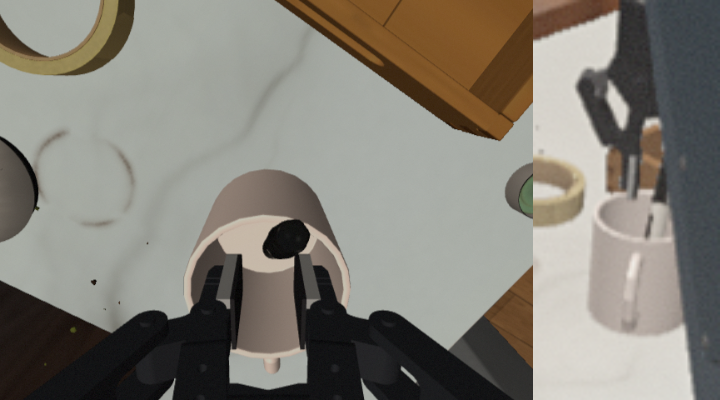

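send_rows([
  [0,0,0,0,0.5],
  [0,0,0,0,0.4],
  [0,0,-10,0,0.4],
  [0,0,-25,0,0.4],
  [0,0,-35,0,0.4],
])

```text
time: 12.0
position: [0.541, -0.2146, 0.1795]
tool_rot: [[0.535, -0.845, -0.002], [-0.845, -0.535, 0.001], [-0.002, 0.001, -1.0]]
contact_force: [0.7, 0.3, 1.1]
grip_width: 0.0516
```

Run:
```python
from h import *
W=save('wrist','w12.png');s=arm.sense();print(s['position'],s['contact_force'],s['grip_width'],s['time'])
S=save('scene','s12.png')
a=W['img'];b=S['img'][120:270,330:400]
cv2.imwrite('pics/c12.png',np.hstack([cv2.resize(a,(533,400)),cv2.resize(b,(187,400))])[:,:,::-1])
```

```text
[ 0.54353652 -0.21572096  0.18633154] [ 1.73368671 -1.13311911  6.13497322] 0.05145079350259549 12.05
```

View pics/c12.png

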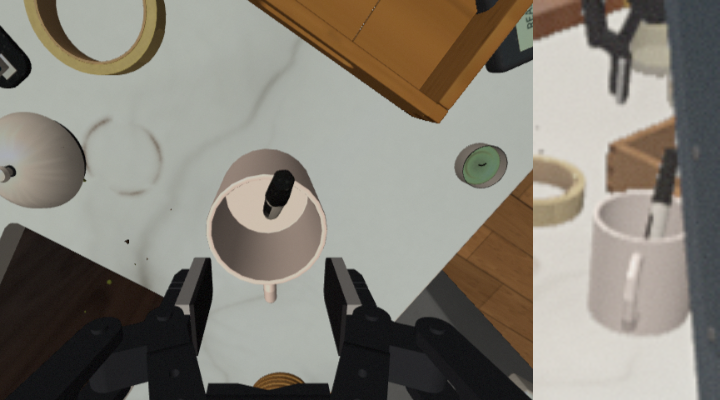

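send_rows([
  [-10,0,-20,0,0.3],
  [-30,0,-20,0,0.3],
  [-20,0,-10,0,0.3],
  [0,0,0,0,0.3],
  [0,0,0,0,0.3],
])

```text
time: 12.6
position: [0.5097, -0.1642, 0.2295]
tool_rot: [[0.536, -0.845, 0.001], [-0.845, -0.536, -0.0], [0.001, -0.0, -1.0]]
contact_force: [0.4, -0.2, -0.3]
grip_width: 0.0594
```

Run:
```python
from h import *
W=save('wrist','w13.png');s=arm.sense();print(s['position'],s['contact_force'],s['grip_width'],s['time'])
S=save('scene','s13.png')
im=W['img'][:,:,::-1].copy()
c=np.array([.5335,-.2033,0])
for a in np.linspace(0,6.28,60):
    q=proj(W,c+[.042*np.cos(a),.042*np.sin(a),.088]);cv2.circle(im,(int(q[0]),int(q[1])),1,(0,0,255),-1)
cv2.imwrite('pics/c13.png',np.hstack([cv2.resize(im,(533,400)),cv2.resize(S['img'][120:270,330:400,::-1],(187,400))]))
q=proj(W,c+[0,0,.088]).astype(int);print(q)
x0=max(0,q[0]-90);y0=max(0,q[1]-90)
cv2.imwrite('pics/z13.png',cv2.resize(W['img'][y0:y0+180,x0:x0+180,::-1],(600,600)));print(x0,y0)
```

```text
[ 0.50972806 -0.1645089   0.22910543] [-0.30208453 -0.30285061  0.01195053] 0.05978616213334017 12.65
[323 160]
233 70
```

View pics/c13.png

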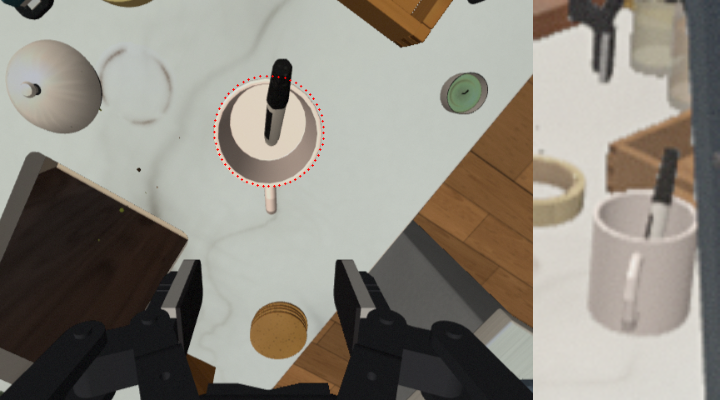

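View pics/z13.png

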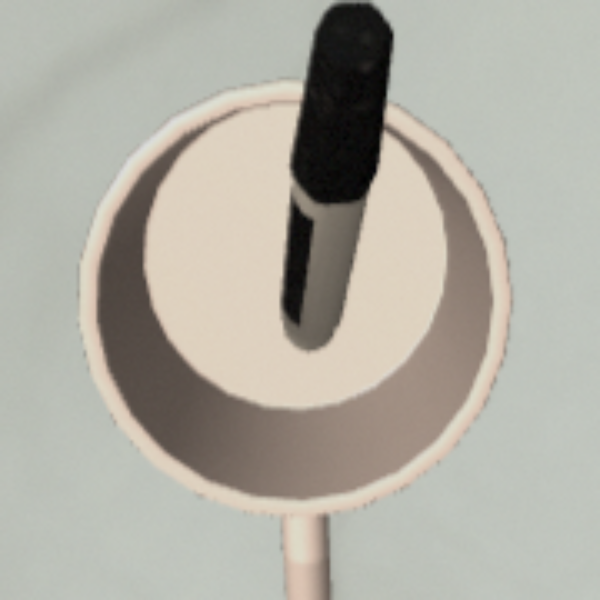

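send_rows([
  [-30,0,-20,0,0.3],
  [-30,0,-20,0,0.3],
  [0,0,0,0,0.3],
  [0,0,0,0,0.3],
  [0,0,0,0,0.3],
])

```text
time: 13.2
position: [0.4777, -0.1142, 0.2684]
tool_rot: [[0.535, -0.845, -0.001], [-0.845, -0.535, 0.0], [-0.001, 0.001, -1.0]]
contact_force: [0.3, -0.1, 0.3]
grip_width: 0.0598
```

Run:
```python
from h import *
W=save('wrist','w14.png')
S=save('scene','s14.png');s=arm.sense();print(s['contact_force'],s['qvel'].round(2),s['time'])
cv2.imwrite('pics/c14.png',np.hstack([cv2.resize(W['img'],(400,300)),cv2.resize(S['img'],(400,300))])[:,:,::-1])
```

```text
[-0.14897083 -0.08402976 -0.48137623] [ 0.19 -0.24 -0.01  0.06  0.13  0.01] 13.3
```

View pics/c14.png

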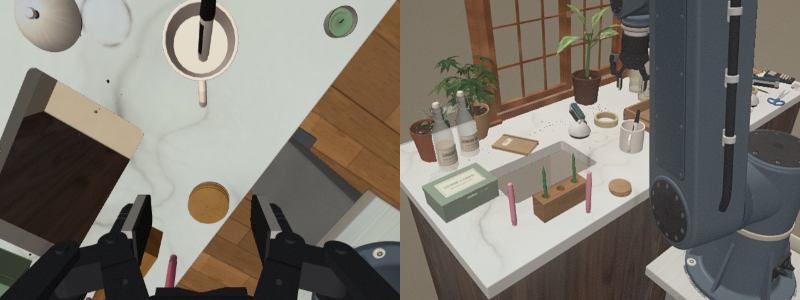

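The marker rests on the rim opposite the handle. Both slim pens are still in the block, the pink look-alikes are untouched, and the gripper is clear of everything.

```bash
python3 -c "
from plant import order
print(order.job_done())"
```

```text
the job is handed in; nothing more can be done
None
```

The marker is in the mug, foot on the floor, leaning on the rim on the side opposite the handle, and the job is handed in. I handed in at about 13.3 s of the 38 s allowed.

- **How I did it:** I gripped the marker near its cap and raised it until its foot was almost out of the hole. I then tipped it about 18° against the hole's edge. I lowered it into the mug until its foot touched the floor, with about 6 N showing on the wrist, and opened the fingers so it tipped onto the rim.
- **Last checks:** The wrist picture puts the marker's contact on the rim about 13° off the point exactly opposite the handle, and the handle is free. The mug's rim still fits its measured position to within about 2 mm. Both slim pens are in the block, the pink look-alikes are untouched, and the wrist force reads zero within noise with the gripper clear.
- **Disagreements:** The mug's position differed by 4 to 8 mm between cameras, most in a rough scene reading that I left out. I used a value between the wrist and top cameras, weighted to the wrist. During the first lift after release the wrist force read about 6 N for a moment; I put that down to the arm's motion, since the marker and mug showed no change. The top camera could not see the mug at the end because the arm was in the way.

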